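# Change the solder reel on the bench stand

## Robot

A 6-joint arm with a two-finger parallel gripper is mounted at the origin on the work surface. World frame = base frame: x ahead of the robot, y to its left, z up, the work surface at z = 0. Lengths are in m, angles in rad, forces in N, time in s.
With the tool pointing down it reaches from about 0.325 to 0.9 m from the base axis. Payload 6.1 kg.
Tool frame: the origin (TCP) lies midway between the tips of the shut fingers; the grasp point (between the pads) lies 19 mm behind it; z points along the fingers, y is the line along which they close (so a half turn about z gives the same grasp; the last joint's range is limited). The gripper opens to 85 mm and grips with 20 to 120 N. Pads are 22 mm wide; open, the fingers measure 114 mm over their backs; the gripper's body (76 mm by 85 mm) begins 54 mm behind the grasp point. The pads swing forward as they close: fully open they stand 13 mm farther back than shut.
Start: joints at [1.086, 0.22, 1.526, -0, 1.395, -0.126], TCP at [0.219, 0.585, 0.231] pointing down, gripper open.
Joint ranges: [-2.98, 2.98], [-0.91, 2.08], [0.09, 2.57], [-1.24, 4.39], [0.2, 2.65], [-2.68, 2.68]. Speed limits (rad/s): [2.57, 2.57, 3.01, 3.14, 3.14, 3.14].

## Interface

Orientations are given as [roll, pitch, yaw] about the fixed x, y, z axes, in that order (R = Rz(yaw) Ry(pitch) Rx(roll)).
In Python, from plant import movep, move_l, set_joints, gripper_to, hold, inverse_kinematics, observe, get_image, get_calibration, Unreachable, job_done gives the robot as it stands. Calls block until the motion is done:
- movep(position, orientation): joint-space move of the TCP to a pose.
- move_l(position, feed=0.15, rotation=None, max_force=None): straight line of the TCP; rotation=None keeps the orientation; feed is the mean speed in m/s. With max_force (N) it stops when the force on the tool has changed by that much, and returns True; else False.
- set_joints(angles): joint-space move.
- gripper_to(opening, f_grip=None): finger opening in m; f_grip is the grip in N (None keeps the last); returns when the fingers have stopped.
- hold(seconds).
- inverse_kinematics(position, orientation): joint angles nearest the present ones, or None.
- observe(): the state.
- get_image(name): name is "side" or "top"; returns (picture, depth): 384x512x3 uint8, red, green, blue; 384x512 float32, m along the optical axis (not along the pixel's ray), 0 where there is no reading.
- get_calibration(name): a dict with "intrinsics" (3x3 intrinsics, pixels), "dist_coeffs" ([k1, k2, p1, p2, k3] as OpenCV has them; the pictures are not rectified), "world_from_camera" (4x4, takes a point from camera to world coordinates). Camera axes: x right, y down, z forward; pixel columns grow to the right and rows downward; lengths in m; the calibration is good to about 2 mm. A picture is of the moment at which its call begins. get_calibration takes no time and is no camera call.
A pose or a line that the arm cannot do raises Unreachable and nothing moves.
- job_done(): hands the job in; it is judged then, once.
The state is a dict: "time_s": time; "q": joint angles; "joint_velocities": joint speeds; "joint_torque": joint torques, N m; "eef_pos": TCP position; "tcp_rot": TCP orientation; "ft_force": force on the tool from outside, world axes, zero at the start; "torque": the same for the moment, N m; "opening": finger opening in m; "grasp_force": force on a finger pad.
Only numpy, scipy, OpenCV 4.12 (cv2) and the standard library are available. Lean on these libraries where they do the work, as an engineer would, in place of code of your own. Each camera call takes 0.05 s, during which the arm holds its last target. There are 200 camera calls.

## Task

Change the solder reel: lift the empty blue reel out of the grey reel stand and lay it down flat on the floor of the yellow tray, then take the full silver-wound reel from the orange storage cradle and lower it gently, without dropping it, onto the stand so that its axle rests level at the bottom of both V notches with the reel between the uprights. Leave the opened motor drive, the flux bottle and the screwdriver where they are.

Things in the scene. Friction and masses are not known exactly. Their poses are not given: they have to be found in the camera images.
- empty_reel: Empty solder reel, blue plastic, 0.15 kg. Bare blue core 24 mm in diameter between the flanges. Steel axle 10 mm thick, 150 mm long, fixed through it, 40 mm out each side. Flanges 60 mm in diameter, 4 mm thick, 62 mm clear between, 70 mm over all. Origin: reel centre on the axle; y axis along the axle; ends alike, any angle about the axle. Starts resting in the V notches of the stand.
- full_reel: Full solder reel, white plastic flanges, silver-grey winding 44 mm in diameter between them, about 0.55 kg. Steel axle 10 mm thick, 150 mm long, fixed through it, 40 mm out each side. Flanges 60 mm in diameter, 4 mm thick, 62 mm clear between, 70 mm over all. Origin: reel centre on the axle; y axis along the axle; ends alike, any angle about the axle. Starts resting in the V notches of the cradle.
- stand: Reel stand, fixed: aluminium base 110 x 130 x 8 mm, two grey uprights 10 mm thick at 48 mm either side along its y axis (86 mm clear between). Each has a 90 degree V notch, 34 mm wide, 17 mm deep, open upwards, tops 72 mm above the bench. Wire guide 38 mm high at its -x edge. Origin: centre of the underside, z up; a seated axle lies along y.
- stand_seat (a point): Where the centre of a properly seated reel lies in the stand: midway between the uprights, 62 mm above the bench. Axes as the stand's.
- cradle: Storage cradle, fixed: black base 110 x 130 x 8 mm, two orange V-notched uprights with the stand's spacing and notches but lower: a resting axle's centreline is 44 mm above the bench, notch tops at 54 mm. Origin: centre of the underside, y along a resting axle, z up.
- tray: Yellow open tray, fixed to the bench, outside 150 mm (x) x 200 mm (y) x 40 mm high, walls and floor 5 mm thick. Origin at the centre of the underside, z up. A reel lies in it on its flange rims, axle level, centre 30 mm above the inner floor; the axle fits along the tray's long y axis.
- tray_in (a point): Centre of the tray's inner floor, 5 mm above the bench. Axes as the tray's.
- drive: Bystander: opened black motor drive with a green circuit board on top, 120 x 180 mm, 120 mm high overall, loose, 1.6 kg. Origin at the centre of the underside.
- flux: Bystander: small amber flux bottle with a black cap, 44 mm in diameter, 100 mm high, loose. Origin at the centre of the underside.
- driver: Bystander: screwdriver with a red handle lying on the bench between the robot and the stand, about 200 mm long, loose. Lies along its x axis, handle to -x; origin under the middle of its length.
Not all that is in view belongs to the job. Several things have the shape of the tray; the one meant has the colours described above. Of the things that look like the empty_reel, the middle-sized one is meant.

How it is judged:
By the outcome, as a careful person would: the job done as asked, in the order asked, and still so for the second after the job is handed in, with the robot touching nothing.
It also fails if it takes over 58 s, if anything falls off the work surface, if the arm or the gripper's body presses on something with over 40 N, if the wrist force passes 120 N, or if a joint passes its speed limit or range.

## Working session

There is one attempt and no reset: what is moved stays moved. The work goes in short steps, each a Python script; the robot and the scene stay as the last script left them, time stands still between calls to the robot, and variables do not carry over. Pictures are saved under pics/ and viewed, at most 10 in all, crops included, and the job is handed in when it is done.

```bash
ls; mkdir -p pics
cat > h.py <<'E'
import numpy as np, cv2
from plant import *
def cloud(name):
    im,d=get_image(name); c=get_calibration(name)
    K=np.array(c["intrinsics"]);T=np.array(c["world_from_camera"])
    h,w=d.shape; u,v=np.meshgrid(np.arange(w),np.arange(h))
    p=cv2.undistortPoints(np.stack([u,v],-1).reshape(-1,1,2).astype(np.float64),K,np.array(c["dist_coeffs"])).reshape(h,w,2)
    P=np.dstack([p[...,0]*d,p[...,1]*d,d])@T[:3,:3].T+T[:3,3]
    P[d==0]=np.nan
    return im,P
def save(n,im): cv2.imwrite("pics/"+n,im[...,::-1])
E
python3 - <<'E'
from h import *
for n in("top","side"):
    im,P=cloud(n); save(n+"0.png",im); np.save(n+"0.npy",P); print(np.array(get_calibration(n)["world_from_camera"]).round(2), np.isnan(P[...,0]).mean())
print(observe())
E
```

```text
pics
[[-0.02 -0.99  0.12  0.41]
 [-1.    0.02 -0.02  0.01]
 [ 0.02 -0.12 -0.99  1.08]
 [ 0.    0.    0.    1.  ]] 0.004048665364583333
[[ 0.86 -0.27  0.44  0.04]
 [-0.52 -0.41  0.75 -0.82]
 [-0.03 -0.87 -0.49  0.63]
 [ 0.    0.    0.    1.  ]] 0.004038492838541667
{'time_s': 0.1, 'q': array([ 1.08591116e+00,  2.21140526e-01,  1.52751287e+00,  2.64182686e-06,
        1.39469756e+00, -1.26102697e-01]), 'joint_velocities': array([-3.84310372e-04, -1.04765234e-03, -4.59674868e-03,  3.59175380e-04,
       -1.26007403e-03,  3.56463904e-06]), 'joint_torque': array([ 1.28504944e-03, -4.98241282e+01, -3.90549052e+01, -2.15666942e-04,
        5.65044917e-03,  5.60162493e-05]), 'eef_pos': array([0.21920512, 0.58471127, 0.23030425]), 'tcp_rot': array([-3.13984864e+00, -2.23719037e-04,  2.78280952e+00]), 'ft_force': array([ 0.12668968, -0.22787733,  0.65741672]), 'torque': array([ 0.00851233,  0.0249638 , -0.02062786]), 'grasp_force': 0.0, 'opening': 0.08534438049821474}
```

View pics/top0.png

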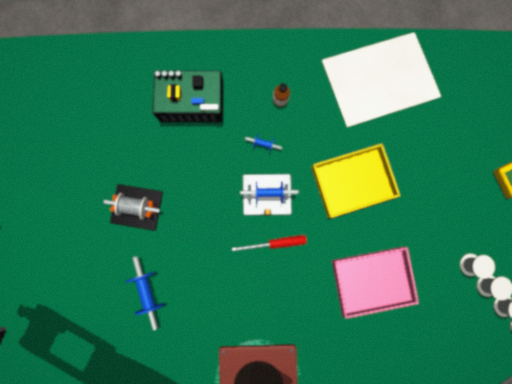

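View pics/side0.png

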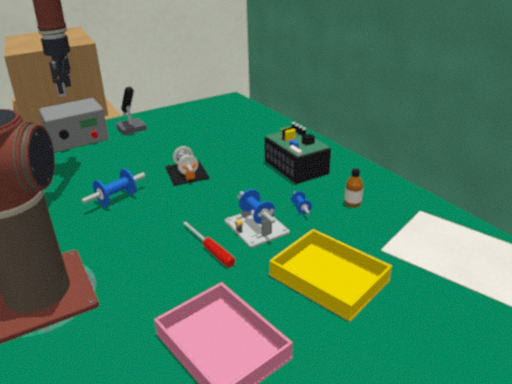

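The top view shows the stand with the middle-sized blue reel at (269,193). The full reel in the orange cradle is at (135,207) and the yellow tray is at (357,180). The decoys are a small reel at (263,143), a large reel at (146,293), a pink tray, and a second yellow thing at the right edge. The side view agrees, with the wire guide on the stand's robot side.

```bash
cat > m.py <<'E'
from h import *
im=cv2.imread("pics/top0.png")[...,::-1]; P=np.load("top0.npy"); hsv=cv2.cvtColor(np.ascontiguousarray(im),cv2.COLOR_RGB2HSV)
c=get_calibration("top");K=np.array(c["intrinsics"]);D=np.array(c["dist_coeffs"]);T=np.array(c["world_from_camera"])
def ray(px,z):
    p=cv2.undistortPoints(np.array(px,float).reshape(-1,1,2),K,D)[:,0]; r=np.c_[p,np.ones(len(p))]@T[:3,:3].T
    return T[:3,3]+r*((z-T[2,3])/r[:,2])[:,None]
H,S,V=[hsv[...,i].astype(int) for i in range(3)]
Z=P[...,2]; print("bench z",np.nanmedian(Z[100:300,60:400]))
green=(H>60)&(H<90)&(S>150)
def big(m,x0,y0,x1,y1):
    r=np.zeros(m.shape,np.uint8); r[y0:y1,x0:x1]=m[y0:y1,x0:x1]
    n,l,s,_=cv2.connectedComponentsWithStats(r); return l==1+np.argmax(s[1:,4])
def px(m): return np.argwhere(m)[:,::-1].astype(float)
def rect(pts):
    (cx,cy),(w,h),a=cv2.minAreaRect(pts[:,:2].astype(np.float32)); 
    if w<h: w,h,a=h,w,a+90   # a: direction of long side
    return np.round([cx,cy,w,h,(a+90)%180-90 if 0 else a%180],4)
# reels: points above z, PCA on depth points & ray-cast extents
for n,b,zax in(("empty",(235,160,305,220),.062),("full",(95,180,168,235),.044)):
    x0,y0,x1,y1=b; m=big(~green,*b)
    w=ray(px(m),zax); hz=P[m][:,2]; print(n,"zmax",np.nanpercentile(hz,99).round(4),"raw px box",px(m).min(0),px(m).max(0))
    t=m&(Z>zax-.006)   # axle top & reel
    q=ray(px(t),zax); print(" above-axle rect",rect(q))
    pc=P[t]; print(" depth rect",rect(pc))
    d=pc[:,:2]-pc[:,:2].mean(0); e=np.linalg.svd(d,full_matrices=False)[2][0]; s=d@e
    print(" pca ang",np.degrees(np.arctan2(e[1],e[0]))%180," mid",pc[:,:2].mean(0)+e*(s.max()+s.min())/2,"len",np.ptp(s))
    base=m&(Z<.02); print(" base rect z=8mm",rect(ray(px(base),.008)), "depth",rect(P[base]))
    tip=[pc[s<s.min()+.012].mean(0),pc[s>s.max()-.012].mean(0)]; print(" ends",np.round(tip,4))
y=big((H>18)&(H<35)&(S>150),305,135,410,225)
print("tray px",px(y).min(0),px(y).max(0)); rim=y&(Z>.033)
print(" rim rect",rect(ray(px(rim),.04)),"depth",rect(P[rim]),"floor z",np.nanpercentile(P[y][:,2],[20,50,97]).round(4))
E
python3 m.py
```

```text
bench z 0.0007305697833381863
empty zmax 0.0883 raw px box [239. 173.] [298. 215.]
 above-axle rect [ 5.07100e-01 -3.88000e-02  1.48800e-01  5.77000e-02  8.87651e+01]
 depth rect [ 5.06200e-01 -3.87000e-02  1.48500e-01  5.83000e-02  9.09974e+01]
 pca ang 88.91919701478808  mid [ 0.50725944 -0.03879786] len 0.1486655543153117
 base rect z=8mm [ 5.07300e-01 -4.13000e-02  1.62200e-01  1.15900e-01  8.86636e+01] depth [ 5.08100e-01 -4.16000e-02  1.63100e-01  1.17200e-01  8.86279e+01]
 ends [[ 0.5081  0.0303  0.0664]
 [ 0.5066 -0.1076  0.0646]]
full zmax 0.0719 raw px box [103. 185.] [161. 229.]
 above-axle rect [4.79800e-01 3.25400e-01 1.52500e-01 5.93000e-02 7.94447e+01]
 depth rect [4.79600e-01 3.24600e-01 1.50600e-01 5.93000e-02 7.95024e+01]
 pca ang 80.00364827243808  mid [0.4800004  0.32452593] len 0.15062914670178285
 base rect z=8mm [ 0.4823  0.3356  0.1616  0.1071 79.6459] depth [ 0.4826  0.338   0.1632  0.107  79.6955]
 ends [[0.4682 0.2556 0.0476]
 [0.4926 0.3925 0.0481]]
tray px [312. 144.] [399. 217.]
 rim rect [  0.5371  -0.2768   0.2017   0.1506 105.6044] depth [  0.5376  -0.2781   0.2023   0.1506 105.5161] floor z [0.0037 0.0058 0.041 ]
```

```bash
cat >> m.py <<'E'
print("----")
for n,b,zu in(("stand",(235,160,305,220),.072),("cradle",(95,180,168,235),.054)):
    m=big(~green,*b); o=cv2.morphologyEx(m.astype(np.uint8),cv2.MORPH_OPEN,np.ones((15,15)))>0
    print(n,"base",rect(ray(px(o),.008)), "depth<20mm",rect(P[o&(Z<.02)&(Z>.003)]))
E
python3 m.py|sed -n '/----/,$p'
python3 - <<'E'
import cv2
im=cv2.imread("pics/top0.png"); a=cv2.resize(im[165:220,235:305],None,fx=8,fy=8,interpolation=2)
cv2.imwrite("pics/standcrop.png",a)
from plant import inverse_kinematics as ik
import numpy as np
for p,y in(((.507,-.0388,.15),89),((.537,-.277,.15),105.5),((.48,.325,.15),80)):
  for k in(0,-180): print(ik(p,[np.pi,0,np.radians(y+k)]))
E
```

```text
----
stand base [ 5.07300e-01 -3.60000e-02  1.35200e-01  1.15900e-01  8.87973e+01] depth<20mm [ 5.07800e-01 -3.74000e-02  1.33000e-01  1.16400e-01  8.86279e+01]
cradle base [ 0.4794  0.3245  0.1317  0.1096 88.7649] depth<20mm [ 0.4802  0.3248  0.1317  0.1071 80.1613]
[-0.23157962  0.01620071  1.90805797  0.          1.21733397 -0.21412633]
None
[-0.60668208  0.24016111  1.66050744  0.          1.24092411 -0.87720812]
[-6.06682084e-01  2.40161108e-01  1.66050744e+00 -4.44089210e-16
  1.24092411e+00  2.26438454e+00]
[ 4.59167712e-01  1.84115411e-01  1.72626432e+00 -4.44089210e-16
  1.23121292e+00  6.33700637e-01]
[ 0.45916771  0.18411541  1.72626432  0.          1.23121292 -2.50789202]
```

View pics/standcrop.png

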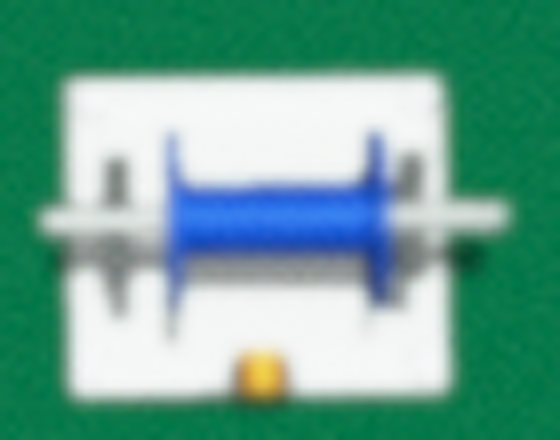

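The crop shows the uprights at crop columns about 117 and 407. The reel sits a few mm off-centre toward −y, so I'll remeasure the stand once it is empty. Next I pick the empty reel.

Run:
```python
from h import *
r=lambda d:[np.pi,0,np.radians(d)]
movep([.5072,-.0388,.17],r(89.2)); gripper_to(.06,60)
move_l([.5072,-.0388,.044],.12,max_force=15)
print(observe()["eef_pos"],observe()["ft_force"])
gripper_to(.0,50); s=observe(); print(s["opening"],s["grasp_force"],s["ft_force"])
move_l([.5072,-.0388,.17],.12); s=observe(); print(s["opening"],s["grasp_force"],s["ft_force"],s["time_s"])
movep([.5372,-.2775,.17],r(105.5))
for n in("side","top"):
    im,P=cloud(n); save(n+"1.png",im); np.save(n+"1.npy",P)
s=observe(); print(s["time_s"],s["eef_pos"],s["tcp_rot"])
```

```text
[ 0.50795582 -0.03895644  0.04483123] [-0.27584204 -0.35063429  0.24439654]
0.02259395320451055 48.62153112888336 [-3.86494561 -0.16038385  4.85722825]
0.022503651309131942 48.961971402168274 [ 0.27354953 -0.12979526 -1.62656609] 5.75
6.8 [ 0.53735312 -0.27582136  0.16976242] [-3.14144186e+00 -8.67534004e-04  1.84262947e+00]
```

View pics/side1.png

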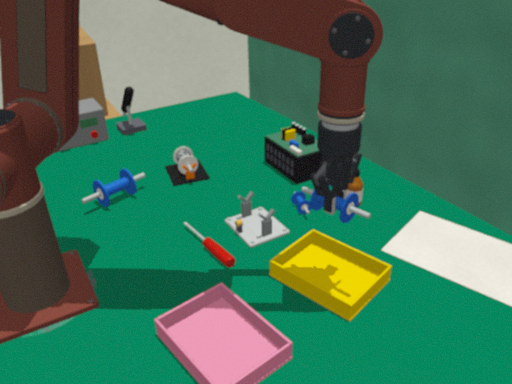

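The side view shows the empty reel held level above the yellow tray near (330,205). The stand at (257,220) is clear. I lower it next.

Run:
```python
from h import *
move_l([.5372,-.2775,.035],.12)
print(move_l([.5372,-.2775,.0145],.02,max_force=5)); s=observe(); print(s["eef_pos"],s["ft_force"])
gripper_to(.036); hold(.3); gripper_to(.055); s=observe(); print(s["ft_force"])
move_l([.5372,-.2775,.17],.15)
movep([.48,.3245,.17],[np.pi,0,np.radians(80)])
im,P=cloud("top"); save("top2.png",im); np.save("top2.npy",P)
im,P=cloud("side"); save("side2.png",im)
s=observe(); print(s["time_s"],s["eef_pos"],s["tcp_rot"])
```

```text
True
[ 0.53705819 -0.27734143  0.01778077] [-1.12982013  0.25518734  4.02157797]
[-0.52779536  0.47496473  0.12864538]
13.2333 [0.4805256  0.32381535 0.17000415] [3.14145705e+00 8.56269361e-05 1.39513161e+00]
```

View pics/top2.png

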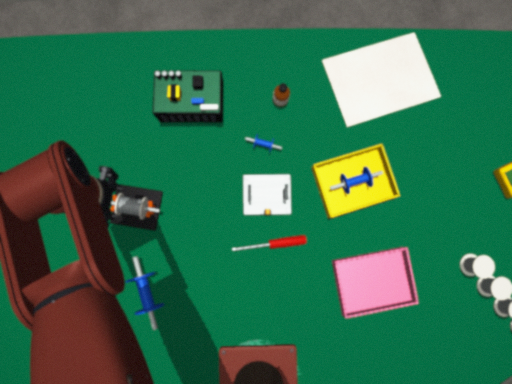

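The empty reel lies in the yellow tray at (355,181) with its axle along the long side. The stand is clear at (267,195). I measure its uprights now.

Run:
```python
import numpy as np,cv2
P=np.load("top2.npy")[170:222,238:298]; Z=P[...,2]
m=(Z>.045)&(Z<.085); n,l,s,c=cv2.connectedComponentsWithStats(m.astype(np.uint8))
u=[]
for i in range(1,n):
    q=P[l==i]
    if len(q)>8:
        mid=(q.min(0)+q.max(0))/2; u.append(mid); print(len(q),mid.round(4),np.ptp(q,0).round(4),q.mean(0).round(4))
b=P[(Z>.004)&(Z<.03)]; im=cv2.imread("pics/top2.png")[170:222,238:298]
w=P[(im.min(2)>150)&(Z<.02)]; print("white base",cv2.minAreaRect(w[:,:2].astype(np.float32)))
t=np.load("top2.npy")[135:225,305:410]; im=cv2.imread("pics/top2.png")[135:225,305:410].astype(int)
q=t[(im[...,0]>im[...,2]+40)&(t[...,2]>.02)]; print("reel in tray",((q.min(0)+q.max(0))/2).round(3),q[:,2].max(),cv2.minAreaRect(q[:,:2].astype(np.float32)))
```

```text
63 [0.5086 0.0134 0.0624] [0.0394 0.0086 0.0253] [0.5091 0.0135 0.0647]
67 [ 0.5066 -0.0826  0.0599] [0.0394 0.01   0.0276] [ 0.5075 -0.0825  0.0641]
white base ((0.5075991749763489, -0.03640911728143692), (0.13058176636695862, 0.11045699566602707), 88.8836669921875)
reel in tray [ 0.537 -0.277  0.044] 0.06618945729545844 ((0.5377478003501892, -0.27861320972442627), (0.046040236949920654, 0.0727141946554184), 15.463896751403809)
```

Run:
```python
from h import *
gripper_to(.07,80)
move_l([.48,.3245,.05],.12,max_force=15)
print(move_l([.48,.3245,.0255],.06,max_force=15)); s=observe(); print(s["eef_pos"],s["ft_force"])
gripper_to(0); s=observe(); print(s["opening"],s["grasp_force"],s["ft_force"],s["eef_pos"])
move_l([.48,.3245,.08],.06); move_l([.48,.3245,.2],.12)
s=observe(); print(s["opening"],s["grasp_force"],s["ft_force"],s["torque"])
movep([.5073,-.0355,.17],[np.pi,0,np.radians(88.9)]); hold(.3)
for n in("side","top"):
    im,P=cloud(n); save(n+"3.png",im); np.save(n+"3.npy",P)
s=observe(); print(s["time_s"],s["eef_pos"],s["ft_force"])
```

```text
False
[0.47965329 0.32435099 0.02496168] [ 0.00272104  0.70370534 -0.24947329]
0.042039399794517755 80.17191410064697 [-3.79987071  0.00862599  5.15285232] [0.47961667 0.32486004 0.02626013]
0.04194995505882974 81.625235080719 [ 0.11278236  0.29271594 -6.25218597] [ 0.00275923 -0.01955439 -0.02861253]
19.5667 [ 0.50737424 -0.03507373  0.17000795] [-0.31467374 -0.07020072 -6.33551092]
```

View pics/side3.png

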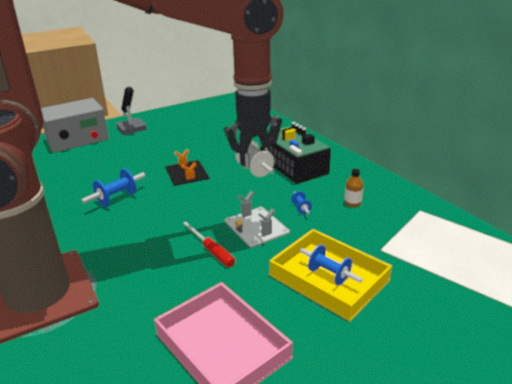

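The full reel is held level at (255,155). The cradle is empty and the empty reel is still in the tray. I lower onto the stand.

Run:
```python
from h import *
p=[.5073,-.0355]
move_l(p+[.085],.12); print(move_l(p+[.055],.05,max_force=10)); print(observe()["ft_force"])
print(move_l(p+[.0405],.012,max_force=6)); s=observe(); print(s["eef_pos"],s["ft_force"],s["torque"],s["time_s"])
im,P=cloud("side"); save("side4.png",im[140:290,170:330].repeat(4,0).repeat(4,1)[:600,:640])
```

```text
False
[ 0.22784472 -1.4425421  -6.1014352 ]
True
[ 0.50726441 -0.03547545  0.04472261] [ 1.47380234 -0.50358834  6.01826954] [ 0.06591858 -0.09821327  0.29610103] 22.0083
```

View pics/side4.png

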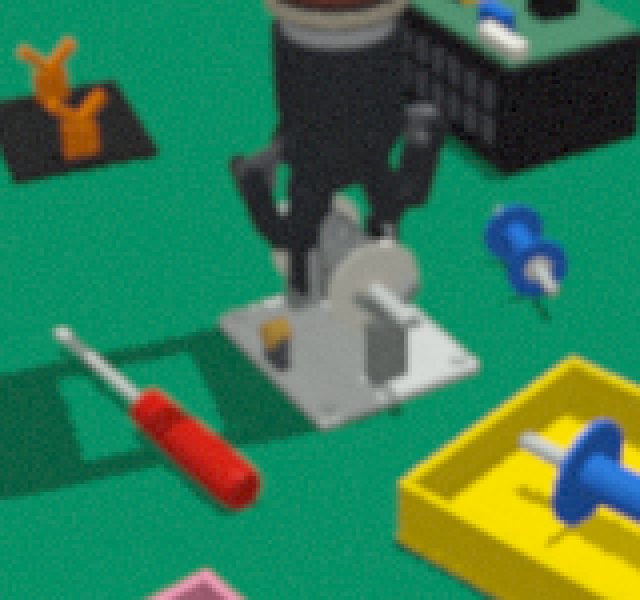

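The axle sits in the near notch and the reel is between the uprights. The contact height of 0.0447 m matches the expected 0.044 m. I release and check.

Run:
```python
from h import *
gripper_to(.042,20); gripper_to(.048); hold(.2); gripper_to(.07); print(observe()["ft_force"])
move_l([.5073,-.0355,.17],.12); movep([.40,.25,.3],[np.pi,0,np.radians(88.9)]); hold(.5)
im,P=cloud("top"); im2,_=cloud("side")
Q=P[165:225,232:305]; m=(Q[...,2]>.056); q=Q[m]
print("rect",cv2.minAreaRect(q[:,:2].astype(np.float32)),"zmax",np.percentile(q[:,2],99))
d=q[:,1]+.0355
for a,b in((-.075,-.058),(.058,.075)): 
    e=q[(d>a)&(d<b)]; print(len(e),e.mean(0).round(4),e.max(0).round(4))
f=q[q[:,2]>.078]; print("reel y range",f[:,1].min(),f[:,1].max(), "x",f[:,0].mean())
a=im[130:230,225:405].repeat(4,0).repeat(4,1)[:, :720]; b=im2[180:260,220:400].repeat(4,0).repeat(4,1)[:200+80,:720]
save("fin.png",np.vstack([a[:320],b])); print(observe()["time_s"])
```

```text
[-1.14339985 -0.33401864  0.47999831]
rect ((0.5062786340713501, -0.03485038876533508), (0.14609657227993011, 0.05606016516685486), 88.88848114013672) zmax 0.09346367513228211
24 [ 0.5067 -0.101   0.0651] [ 0.5109 -0.0943  0.0693]
21 [0.5081 0.0303 0.0667] [0.5109 0.0382 0.0696]
reel y range -0.06960850389584237 -0.00015013634929411657 x 0.5069882912947767
26.125
```

View pics/fin.png

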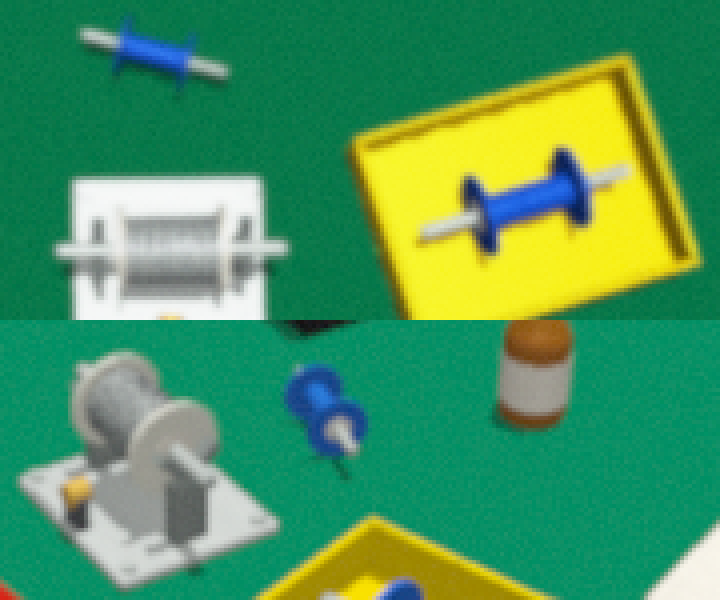

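The full reel is centred in the stand at crop (172,248). Its axle ends measure 65 and 67 mm at the top, the same as the first seated reel measured, so it is level. The empty reel lies in the tray at (530,200).

```bash
python3 -c "
from plant import *
print(job_done())"
```

```text
the job is handed in; nothing more can be done
None
```

The job is handed in: the empty blue reel lies flat in the yellow tray, and the full reel sits level in both V notches of the stand, finished at about 26 s of the 58 s allowed.

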